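# Load the exposure filter behind its sliding gate

### The arm

A 6-joint arm with a two-finger parallel gripper is mounted at the origin on the work surface. World frame = base frame: x ahead of the robot, y to its left, z up, the work surface at z = 0. Lengths are in m, angles in rad, forces in N, time in s.
With the tool pointing down it reaches from about 0.325 to 0.9 m from the base axis. Payload 3.5 kg.
Tool frame: the origin (TCP) lies on the centre line of the jaws, within the pads' length; the fingertips stand 17 mm ahead of it and the grasp point (between the pads) lies 2 mm behind it; z points along the fingers, y is the line along which they close (so a half turn about z gives the same grasp; the last joint's range is limited). The gripper opens to 85 mm and grips with 20 to 120 N. Pads are 22 mm wide; open, the fingers measure 114 mm over their backs; the gripper's body (76 mm by 85 mm) begins 54 mm behind the grasp point. The pads swing forward as they close: fully open they stand 13 mm farther back than shut.
Start: joints at [1.129, 0.276, -0.026, 1.268, 0, 1.467], TCP at [0.208, 0.589, 0.248] pointing down, gripper open.
Joint ranges: [-3.12, 3.12], [-0.85, 1.88], [-1.08, 1.24], [-1.95, 2.15], [-1.57, 1.53], [-3.14, 3.14]. Speed limits (rad/s): [2.57, 2.57, 3.14, 3.14, 3.14, 3.14].

### API

Orientations are given as a unit quaternion [x, y, z, w].
In Python, from plant import bot gives the robot as it stands.
- The arm moves only by the tool arm_command, never from a script. Its argument "rows" is a list of rows, each an object of numbers: "fingers": the closure, from 0 (fully open) to 1 (shut); "dx", "dy", "dz": the shift along the tool's x, y, z in units of 25 mm (1.0 is 25 mm); "twist": the turn about the tool's z in units of 6 degrees (1.0 is 6 degrees). A call has 1 to 8 rows; each row is the pose to reach, as a shift and turn from the pose commanded when the call began, along the tool's axes at that moment; what a row does not reach only later rows make up. A row lasts 1/8 s, in which the tool goes at most 62.5 mm and 10.7 degrees, less where a joint would pass 70% of its speed; a pose out of reach is approached as far as the arm can. A call with a gripper value outside its range is refused whole. The fingers move at their own pace and stop on an object; "newtons" is the grip in N (left out, the last holds). Time passes only in rows, so rows that repeat a pose let the fingers close. It gives the time, the measured TCP pose, the force, the opening and the grip force at its end, in the units of the state.
- bot.sense(): the state, without advancing time (a new reading comes with each control period).
- bot.capture(name): name is "side" or "top"; returns (picture, depth): 480x640x3 uint8, red, green, blue; 480x640 float32, m along the optical axis (not along the pixel's ray), 0 where there is no reading.
- bot.get_calibration(name): a dict with "fx", "fy", "cx", "cy" (pixels), "dist" ([k1, k2, p1, p2, k3] as OpenCV has them; the pictures are not rectified), "R" (3x3) and "t" (3): a world point X has camera coordinates R X + t. Camera axes: x right, y down, z forward; pixel columns grow to the right and rows downward; lengths in m; the calibration is good to about 2 mm. A picture is of the moment at which its call begins. get_calibration takes no time and is no camera call.
- bot.close_job(): hands the job in; it is judged then, once.
Trained networks look in the newest picture that a camera, given by its name, has taken for a name from the list of things; names that differ only in an ending like _2 or _b are one class to them, and where a whole thing is asked for, a point or a joint stands for the part that bears it (a point fixed in the world has none). Each returns a list of dicts, best first, with "confidence" (0 to 1); they miss things now and then, are a little off and sometimes report something else, mostly with a low value. They report only what shows in the picture. A call takes as long as a camera call. They do not tell look-alikes from the thing itself.
- bot.recognise(camera, target): "extent" ([left, top, right, bottom] as shares, 0 to 1, of the picture: columns of its width, rows of its height, round what is visible of it).
- bot.outline_of(camera, target): "region" (480x640 bool, what is visible of it) and "extent" ([left, top, right, bottom] as shares, 0 to 1, of the picture: columns of its width, rows of its height, round what is visible of it).
- bot.place_of(camera, target): "xy" ([column, row] as shares, 0 to 1, of the picture: columns of its width, rows of its height: a listed point, or the origin of a listed thing).
The state is a dict: "t": time; "joint_positions": joint angles; "dq": joint speeds; "effort": joint torques, N m; "tool_pos": TCP position; "tool_rot": TCP orientation; "wrist_force": force on the tool from outside, world axes, zero at the start; "wrist_torque": the same for the moment, N m; "grip_width": opening from 0.0 (shut) to 1.0 (fully open); "grasp_force": force on a finger pad.
Only numpy, scipy, OpenCV 4.12 (cv2) and the standard library are available. Lean on these libraries where they do the work, as an engineer would, in place of code of your own. Each camera call takes 0.05 s, during which the arm holds its last target. There are 200 camera calls.

### The job

Load the wide filter frame (round window) into the slanted slot of the mask aligner's filter holder: slide the holder's gate aside, push the frame in past its spring until it is fully home at the bottom of the slot, then slide the gate fully shut over the frame's shoulder. Leave the spare narrow frame, the beaker and the bottle where they stand.

Things in the scene. Friction and masses are not known exactly. Their poses are not given: they have to be found in the camera images.
- filter: the frame to load: aluminium plate 90 wide (y) x 9 thick (x) x 55 high (z), round glass window, and a central grip tab 24 wide x 9 thick rising 36 above the plate (overall 91 high). Its top edges beside the tab are the shoulders. Origin: centre of the underside; z up through the tab, x normal to the plate; both faces alike. 100 to 210 g. Starts upright in stand_a.
- spare: a narrower frame, same make and tab but only 60 wide and with a square window, upright in stand_b; not to be used. Origin and axes as for filter.
- stand_a: white stand that holds the wide frame, 50 (x) x 100 (y); a groove along y, floor 6 above the table, walls to 20, 11.5 apart at the floor. Origin: centre of the underside.
- stand_b: a like stand that holds the spare frame. Either stand may be the nearer one.
- slot_mouth (a point): centre of the filter slot's mouth, in the upper face of the holder's block, 125 above the table. The slot leans 30 degrees towards the robot: z points out of it (up and back to the robot), x is its narrow way (away from the robot and up), y its long way. Slot 93 (y) x 11.5 (x), with a 2 mm bevel. The block's face spans x -22 to 22, y -100 to 58.
- slot_bottom (a point): centre of the slot's flat bottom, 58 below the mouth; axes as slot_mouth. A frame that is home stands on it: shoulders 3 below the block's face, tab 33 out of it. Two steel cheeks rise 26 from the face beside the tab (inner faces at x -9 and 9, 4 thick, y -15 to 22): fingers pinching the tab meet them before the frame is home, so the last part is pushed on the tab's top.
- slot_spring (a point): rounded spring bump in the middle of the slot's +x wall, 35 below the mouth; axes as slot_mouth. It meets the frame at about 29 depth and presses it to the -x wall. From there to the bottom the frame must be pushed, with about 6 to 10 N along the slot; it does not drop home by its own weight.
- gate (a joint): gate: aluminium plate 34 (y) x 32 (x), top 5.5 above the block's face, sliding on it along slot_mouth's y between two rails 6 high (|x| 17 to 21, y -99.5 to -19.5). 0 = shut at its stop (over y -52 to -18); 0.045 m = open, moved to -y, clear of the slot (ends at y -46.5). Starts 0 to 20 mm open, stays where left, friction about 2.5 N. A frame not fully home blocks it.
- gate_knob (a point): grip point on the gate's knob, a square post 12 x 12 rising from the gate's plate to 35.5 above the block's face; the point is on its axis, 26.5 above the face; axes as slot_mouth. With the gate shut it is at y -40 of slot_mouth.
- beaker: white plastic beaker, 64 across, 70 high; bystander. Origin: centre of the underside.
- bottle: closed plastic bottle, 60 across, 130 high; bystander. Origin: centre of the underside.
Things that resemble listed ones, but are neither listed nor needed, are in the scene too. Leave any orange look-alike of the filter alone.

How it is judged:
On the way, in this order (a step that is already met when the one before it is completed fails the run):
1. the gate is slid aside, clear of the slot (value of joint gate above 0.032 m), for 0.1 s.
2. with the gate open, the wide frame is pushed fully home in the slot (value of joint gate above 0.028 m and z of filter in the frame of slot_mouth below -0.0555 m and distance between filter and slot_mouth below 0.062 m and angle between the z axis of filter and the z axis of slot_mouth, either way round below 0.06 rad), for 0.2 s.
At the end, for the whole second after the job is handed in: the wide frame is in the slot within 2.5 mm of its bottom, in line with the slot within about 3 degrees and at rest; the gate is shut to within 4 mm of its stop; the spare frame, beaker and bottle still stand upright (value of joint gate below 0.004 m and z of filter in the frame of slot_mouth below -0.0555 m and distance between filter and slot_mouth below 0.062 m and angle between the z axis of filter and the z axis of slot_mouth, either way round below 0.06 rad and linear speed of filter below 0.01 m/s and angle between spare's own z axis and vertical below 0.25 rad and angle between each of beaker, bottle's own z axis and vertical below 0.1 rad); the robot touches nothing.
It fails at once if the spare frame is moved by more than 30 mm (distance of spare from where it was at the start of the episode above 0.03 m).
It fails at once if the beaker is moved by more than 30 mm (distance of beaker from where it was at the start of the episode above 0.03 m).
It fails at once if the bottle is moved by more than 30 mm (distance of bottle from where it was at the start of the episode above 0.03 m).
It also fails if it takes over 64 s, if anything falls off the work surface, if the arm or the gripper's body presses on something with over 40 N, if the wrist force passes 120 N, or if a joint passes its speed limit or range.

## Working session

There is one attempt and no reset: what is moved stays moved. The work goes in short steps, Python scripts to look and compute and a tool call to move; the robot and the scene stay as the last step left them, time stands still between calls to the robot, and variables do not carry over. Pictures are saved under pics/ and viewed, at most 10 in all, crops included, and the job is handed in when it is done.

Besides the shell and the picture viewer there is one more tool, called after "Request:" by a JSON object that holds its "name" and its "arguments", one argument or row to a line. arm_command: Moves the arm, as the interface text tells. Its arguments: {"type":"object","properties":{"rows":{"type":"array"},"newtons":{"type":"number"}},"required":["rows"]}

```bash
ls; mkdir -p pics
cat > h.py <<'E'
import numpy as np, cv2
from plant import bot
from scipy.spatial.transform import Rotation as Ro
E
python3 - <<'E'
from h import *
s=bot.sense(); print(s)
for c in ("side","top"):
    p,d=bot.capture(c); np.savez(f"pics/{c}0.npz",p=p,d=d)
    cv2.imwrite(f"pics/{c}0.png",p[:,:,::-1])
    k=bot.get_calibration(c); print(c,{a:np.round(b,4).tolist() for a,b in k.items()})
    print("cam pos",-np.array(k["R"]).T@np.array(k["t"]))
    for t in ("filter","slot_mouth","gate_knob","beaker","bottle","stand_a"):
        print(t,[(np.round(np.array(r["xy"])*[640,480],1).tolist(),round(r["confidence"],2)) for r in bot.place_of(c,t)])
E
```

```text
pics
{'t': 0.0, 'joint_positions': array([ 1.12859417e+00,  2.77113843e-01, -2.78646977e-02,  1.26799629e+00,
       -1.47428026e-06,  1.46739745e+00]), 'dq': array([-0.00156174, -0.0008861 , -0.00057646,  0.00161176, -0.00109717,
       -0.00033327]), 'effort': array([-5.65452356e-04, -4.45510483e+01,  2.95201492e+01,  1.64607831e-02,
       -1.96597989e-04,  9.40711487e-06]), 'tool_pos': array([0.20741924, 0.58880424, 0.24717917]), 'tool_rot': array([ 1.68592487e-01,  9.85685237e-01, -1.04917059e-03, -2.92766784e-04]), 'wrist_force': array([-0.79337011,  0.02177413,  0.36380399]), 'wrist_torque': array([ 0.03202819, -0.00775432, -0.0446397 ]), 'grasp_force': 0.0, 'grip_width': 0.9965927694442487}
side {'fx': 508.9162, 'fy': 508.9162, 'cx': 317.0657, 'cy': 235.2854, 'dist': [-0.0144, 0.0, 0.0, 0.0, 0.0], 'R': [[0.9501, -0.3119, -0.0105], [-0.2065, -0.6031, -0.7705], [0.234, 0.7342, -0.6373]], 't': [-0.4872, 0.2343, 1.0582]}
cam pos [ 0.26359452 -0.78755172  0.84983556]
filter [([252.1, 395.4], 0.94), ([327.2, 392.7], 0.87)]
slot_mouth [([412.6, 359.3], 0.66), ([300.8, 227.3], 0.61)]
gate_knob [([296.3, 227.6], 0.53)]
beaker [([434.5, 277.6], 0.57)]
bottle [([194.7, 234.9], 0.85)]
stand_a [([295.9, 228.2], 0.68), ([329.4, 389.8], 0.66), ([412.8, 362.6], 0.61)]
top {'fx': 604.0786, 'fy': 604.0786, 'cx': 313.8886, 'cy': 227.7811, 'dist': [0.0361, 0.0, 0.0, 0.0, 0.0], 'R': [[0.0183, -0.9998, -0.0045], [-0.9948, -0.0178, -0.1007], [0.1006, 0.0064, -0.9949]], 't': [0.0212, 0.5508, 1.416]}
cam pos [0.4051257  0.02204427 1.46433644]
filter [([414.4, 334.7], 0.63), ([439.6, 272.4], 0.47)]
slot_mouth [([283.8, 242.8], 0.77), ([431.8, 197.1], 0.36)]
gate_knob [([299.7, 249.8], 0.76)]
beaker [([346.9, 133.1], 0.89)]
bottle [([190.7, 341.7], 0.8)]
stand_a [([432.6, 196.4], 0.96), ([435.5, 269.4], 0.94)]
```

View pics/side0.png

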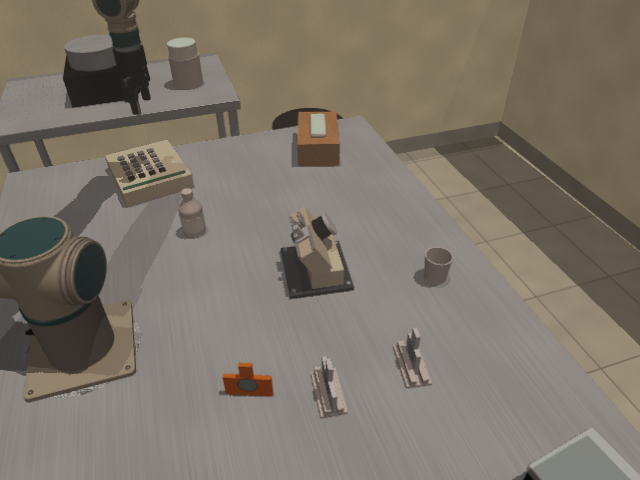

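View pics/top0.png

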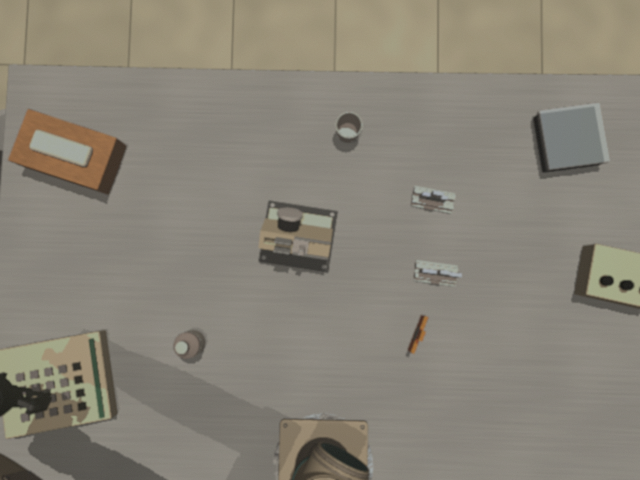

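The side view shows stands at about (329,390) and (413,360), the holder at (315,255), the beaker at (437,266), the bottle at (192,217) and the orange decoy at (248,382). In the top view the stands are at (437,272) and (433,198), and the holder is at (298,240). I'll zoom in on the stands and the holder.

Run:
```python
from h import *
S=np.load("pics/side0.npz")["p"][:,:,::-1];T=np.load("pics/top0.npz")["p"][:,:,::-1]
def c(I,x,y,w,h): return cv2.resize(I[y:y+h,x:x+w],(400,300),interpolation=cv2.INTER_CUBIC)
a=np.hstack([c(S,300,315,140,105),c(T,390,180,100,75+0)])
b=np.hstack([c(S,265,200,108,81),c(T,248,200,108,81)])
# nearer stand in top: include
cv2.imwrite("pics/z1.png",np.vstack([a,b]))
cv2.imwrite("pics/z2.png",np.hstack([c(T,395,250,80,60),c(T,395,180,80,60)]))
```

```text
(no output)
```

View pics/z1.png

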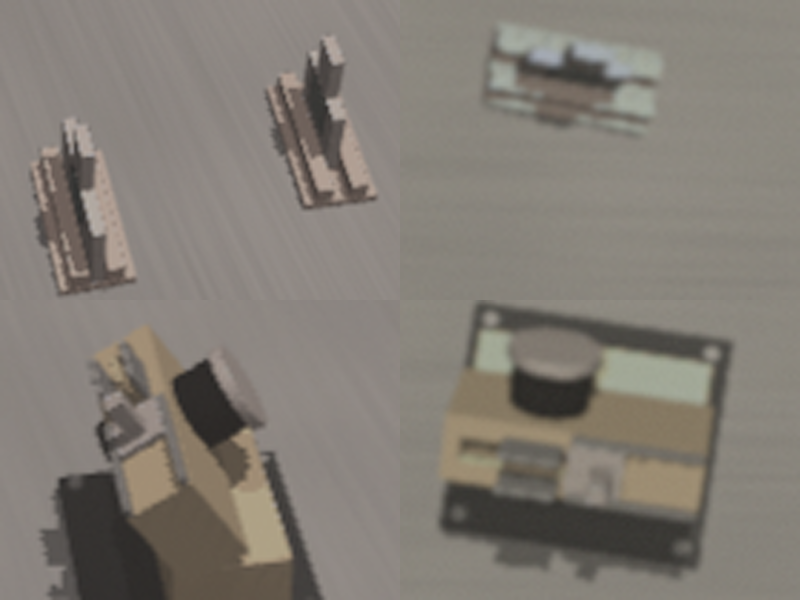

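View pics/z2.png

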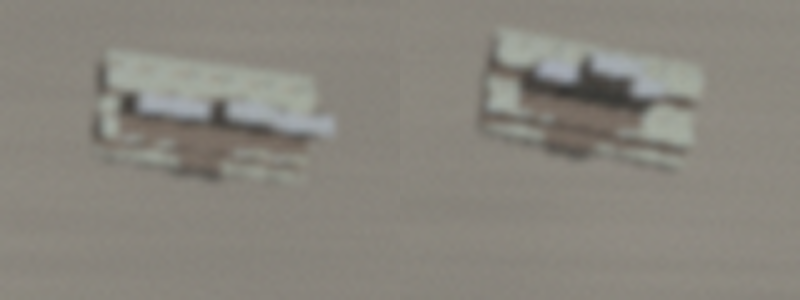

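The wide frame (round window) appears to be in the nearer stand, top-view (437,272), and the narrow one is in the far stand. Next I'll triangulate from both cameras and make rectified views of the holder's face.

```bash
cat >> h.py <<'E'
def cal(c):
    k=bot.get_calibration(c); K=np.array([[k["fx"],0,k["cx"]],[0,k["fy"],k["cy"]],[0,0,1.]])
    return K,np.array(k["dist"],float),np.array(k["R"]),np.array(k["t"])
CAL={c:cal(c) for c in("side","top")}
def proj(c,X):
    K,D,R,t=CAL[c]; return cv2.projectPoints(np.asarray(X,float).reshape(-1,1,3),cv2.Rodrigues(R)[0],t,K,D)[0].reshape(-1,2)
def ray(c,uv):
    K,D,R,t=CAL[c]; n=cv2.undistortPoints(np.asarray(uv,float).reshape(-1,1,2),K,D).reshape(-1,2)
    d=np.c_[n,np.ones(len(n))]@R; return -R.T@t,d
def onz(c,uv,z):
    o,d=ray(c,uv); return o+d*((z-o[2])/d[:,2])[:,None]
def cloud(c,depth):
    K,D,R,t=CAL[c]; v,u=np.nonzero(depth>0)
    o,d=ray(c,np.c_[u,v]); return o+d*depth[v,u][:,None],u,v
def holderR(yaw): # columns = slot axes
    return Ro.from_euler("z",yaw).as_matrix()@Ro.from_euler("y",-30,degrees=True).as_matrix()
def rect(c,img,o,R,xs,ys,px=0.0005,z=0.0):
    """ortho view of plane z of frame (o,R): columns = y (decreasing), rows = x (decreasing)"""
    X=np.arange(xs[1],xs[0],-px);Y=np.arange(ys[1],ys[0],-px)
    g=np.stack(np.meshgrid(X,Y,indexing="ij")+[np.full((len(X),len(Y)),z)] if False else [*np.meshgrid(X,Y,indexing="ij"),np.full((len(X),len(Y)),z)],-1).reshape(-1,3)
    p=proj(c,o+g@R.T).astype(np.float32).reshape(len(X),len(Y),2)
    return cv2.remap(img,p[...,0],p[...,1],cv2.INTER_CUBIC)
E
python3 - <<'E'
from h import *
d={c:np.load(f"pics/{c}0.npz") for c in CAL}
pts={"side":{"m":(300.8,227.3),"knob":(296.3,227.6),"filter":(327.2,392.7),"spare":(412.8,362.6),"beaker":(434.5,277.6),"bottle":(194.7,234.9)},
"top":{"m":(283.8,242.8),"knob":(299.7,249.8),"filter":(439.6,272.4),"spare":(432.6,196.4),"beaker":(346.9,133.1),"bottle":(190.7,341.7)}}
for c in CAL:
    for n,z in(("m",.125),("knob",.15),("filter",.006),("spare",.006),("beaker",0),("bottle",0)): print(c,n,onz(c,pts[c][n],z).round(4))
    P,u,v=cloud(c,d[c]["d"])
    m=(abs(P[:,0]-.6)<.05)&(abs(P[:,1]-.25)<.05); print("table",np.median(P[m,2]),P[m,2].std(),m.sum())
    for nm,lo,hi in(("hold",(.3,-.1,.02),(.52,.2,.3)),("fr",(.25,-.3,.025),(.37,-.1,.3)),("sp",(.4,-.32,.025),(.6,-.1,.3))):
        m=((P>lo)&(P<hi)).all(1); print(nm,m.sum(),P[m].min(0).round(4),P[m].max(0).round(4))
E
```

```text
side m [[0.5035 0.0866 0.125 ]]
side knob [[0.4856 0.0586 0.15  ]]
side filter [[ 0.4456 -0.2664  0.006 ]]
side spare [[ 0.6298 -0.256   0.006 ]]
side beaker [[ 0.7903 -0.0487 -0.    ]]
side bottle [[0.271  0.2974 0.    ]]
table -0.0007148338833711243 0.0017019286593400733 233
hold 1299 [ 0.4711 -0.0121  0.0203] [0.52   0.1527 0.1579]
fr 808 [ 0.2625 -0.2384  0.0251] [ 0.3493 -0.1962  0.0934]
sp 434 [ 0.439  -0.3151  0.0251] [ 0.4579 -0.2226  0.098 ]
top m [[0.5057 0.0969 0.125 ]]
top knob [[0.4892 0.0605 0.15  ]]
top filter [[ 0.4502 -0.2725  0.006 ]]
top spare [[ 0.6344 -0.2561  0.006 ]]
top beaker [[ 0.7899 -0.0459  0.    ]]
top bottle [[0.2746 0.3203 0.    ]]
table 0.000346031668898239 0.00325732959663358 1660
hold 1249 [ 0.4588 -0.0057  0.02  ] [0.5199 0.1549 0.1634]
fr 287 [ 0.2636 -0.2353  0.0251] [ 0.35   -0.1942  0.0975]
sp 232 [ 0.43   -0.3119  0.025 ] [ 0.471  -0.22    0.1033]
```

Run:
```python
from h import *
I={c:np.load(f"pics/{c}0.npz")["p"][:,:,::-1].copy() for c in CAL}
o=np.array([.504,.092,.125]);yaw=-.12
H=[]
for c in("top","side"):
    r=rect(c,I[c],o,holderR(yaw),(-.035,.035),(-.11,.07),.0005)
    r=cv2.resize(r,None,fx=2,fy=2)
    for y in np.arange(-.1,.07,.02): cv2.line(r,(int((.07-y)/.00025),0),(int((.07-y)/.00025),8),(0,0,255),1)
    for x in(-.02,0,.02): cv2.line(r,(0,int((.035-x)/.00025)),(8,int((.035-x)/.00025)),(0,0,255),1)
    H.append(r)
cv2.imwrite("pics/rh.png",np.vstack(H))
W=[]
for z in(.061,.097):
  row=[]
  for c in("top","side"):
    r=cv2.resize(rect(c,I[c],np.array([.448,-.27,0]),Ro.from_euler("z",-.1).as_matrix(),(-.03,.03),(-.06,.06),.0005,z),None,fx=1.6,fy=1.6)
    f=.0005/1.6
    for y in np.arange(-.06,.061,.01): cv2.line(r,(int((.06-y)/f),0),(int((.06-y)/f),6),(0,0,255),1)
    for x in np.arange(-.03,.031,.01): cv2.line(r,(0,int((.03-x)/f)),(6,int((.03-x)/f)),(0,0,255),1)
    row.append(r)
  W.append(np.hstack(row))
cv2.imwrite("pics/rf.png",np.vstack(W)); print(H[0].shape,W[0].shape)
```

```text
(280, 720, 3) (192, 768, 3)
```

View pics/rh.png

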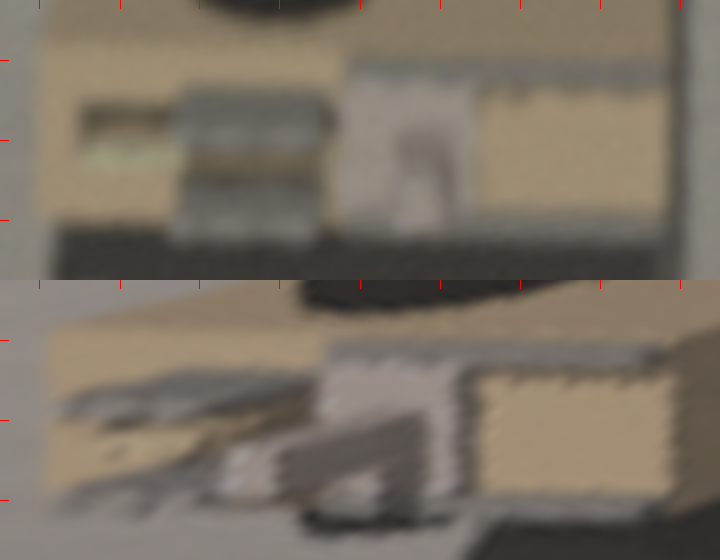

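View pics/rf.png

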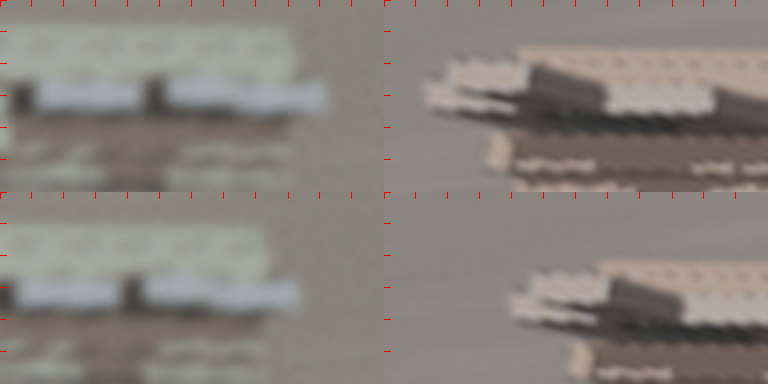

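The top rectified view of the holder shows the slot end near col 79, the block end near col 39, the gate over cols 345-475 (nearly shut), and rails close to horizontal. In the frame view the tab top is about 2.5 mm to +y of my guess. I'll refine both with edge fits.

Run:
```python
from h import *
I={c:cv2.cvtColor(np.load(f"pics/{c}0.npz")["p"],cv2.COLOR_RGB2GRAY).astype(np.float32) for c in CAL}
o=np.array([.504,.092,.125]);R=holderR(-.12);px=.00025
def edge(c,o,R,z,xr,yr,axis,sign,nm,vert=False):
    r=cv2.GaussianBlur(rect(c,I[c],o,R,xr,yr,px,z),(0,0),4)
    g=np.gradient(r,axis=0 if axis=="x" else 1)*sign  # sign +: brighter toward decreasing coordinate
    if axis=="y": g=g.T
    k=g.argmax(0); mid=np.arange(g.shape[1])
    val=((xr if axis=="x" else yr)[1]-k*px); al=((yr if axis=="x" else xr)[1]-mid*px)
    p=np.polyfit(al,val,1)
    for _ in range(4):
        e=abs(np.polyval(p,al)-val); m=e<max(.0008,np.median(e)*1.5); p=np.polyfit(al[m],val[m],1)
    a0=al.mean(); print(c,nm,"slope %.3f val@%.0f mm = %.2f  sd %.2f n %d/%d"%(p[0],a0*1e3,np.polyval(p,a0)*1e3,(np.polyval(p,al[m])-val[m]).std()*1e3,m.sum(),len(m)))
for c in CAL:
    edge(c,o,R,0,(.016,.032),(-.015,.055),"x",1,"face top edge x=22")
    edge(c,o,R,0,(-.03,-.015),(.025,.055),"x",-1,"face low edge x=-22")
    edge(c,o,R,0,(-.018,.018),(.052,.066),"y",1,"face end y=58")
    edge(c,o,R,0,(-.012,.012),(-.108,-.09),"y",-1,"face end y=-100")
    edge(c,o,R,.006,(.012,.019),(-.095,-.055),"x",1,"rail inner top x=17 z=6")
    edge(c,o,R,.006,(-.025,-.018),(-.095,-.055),"x",-1,"rail outer low x=-21 z=6")
    edge(c,o,R,.0055,(-.002,.012),(-.062,-.046),"y",1,"gate end -y (-52)")
    edge(c,o,R,.0055,(.008,.014),(-.022,-.008),"y",1,"gate end +y (-18)")
F=np.array([.448,-.27,0]);RF=Ro.from_euler("z",-.12).as_matrix()
for c in CAL:
    edge(c,F,RF,.061,(-.002,.012),(.02,.044),"x",1,"L shoulder +x 4.5"); edge(c,F,RF,.061,(-.012,.002),(.02,.044),"x",-1,"L shoulder -x")
    edge(c,F,RF,.061,(-.002,.012),(-.036,-.014),"x",1,"R shoulder +x"); edge(c,F,RF,.061,(-.012,.002),(-.036,-.014),"x",-1,"R shoulder -x")
    edge(c,F,RF,.097,(-.003,.003),(.006,.022),"y",1,"tab +y 12"); edge(c,F,RF,.097,(-.003,.003),(-.018,-.004),"y",-1,"tab -y")
    edge(c,F,RF,.061,(-.003,.003),(-.052,-.036),"y",-1,"R end -45");edge(c,F,RF,.061,(-.003,.003),(.036,.054),"y",1,"L end 45")
for c in CAL: # obstacles on holder
    P,u,v=cloud(c,np.load(f"pics/{c}0.npz")["d"]); Q=(P-o)@R; m=(Q[:,1]>-.1)&(Q[:,1]<.06)&(P[:,2]>.1)&(abs(P[:,0]-.52)<.1)
    b=P[m]; print(c,"high pts",len(b),b[b[:,2]>.14].round(3)[::12].tolist())
```

```text
side face top edge x=22 slope 0.005 val@20 mm = 22.66  sd 0.33 n 233/280
side face low edge x=-22 slope 0.485 val@40 mm = -21.08  sd 1.73 n 87/120
side face end y=58 slope -0.021 val@0 mm = 58.84  sd 0.27 n 95/144
side face end y=-100 slope -0.053 val@0 mm = -97.69  sd 0.31 n 96/96
side rail inner top x=17 z=6 slope 0.001 val@-75 mm = 13.45  sd 0.16 n 160/160
side rail outer low x=-21 z=6 slope -0.004 val@-75 mm = -22.55  sd 0.23 n 160/160
side gate end -y (-52) slope -0.005 val@5 mm = -56.80  sd 0.43 n 56/56
side gate end +y (-18) slope -0.215 val@11 mm = -16.93  sd 0.10 n 24/24
top face top edge x=22 slope -0.110 val@20 mm = 27.17  sd 0.69 n 174/280
top face low edge x=-22 slope 0.011 val@40 mm = -20.72  sd 0.22 n 106/120
top face end y=58 slope -0.033 val@0 mm = 61.41  sd 0.44 n 131/144
top face end y=-100 slope -0.013 val@0 mm = -96.63  sd 0.13 n 96/96
top rail inner top x=17 z=6 slope -0.003 val@-75 mm = 14.52  sd 0.34 n 160/160
top rail outer low x=-21 z=6 slope 0.012 val@-75 mm = -22.02  sd 0.26 n 160/160
top gate end -y (-52) slope -0.148 val@5 mm = -51.95  sd 0.41 n 56/56
to
[... 1403 characters left out ...]
0.512, 0.043, 0.142], [0.507, 0.004, 0.141]]
top high pts 2272 [[0.567, 0.108, 0.147], [0.563, 0.108, 0.142], [0.564, 0.077, 0.145], [0.561, 0.086, 0.145], [0.559, 0.096, 0.148], [0.559, 0.07, 0.146], [0.557, 0.077, 0.148], [0.555, 0.077, 0.146], [0.52, 0.078, 0.14], [0.516, 0.069, 0.142], [0.513, 0.1, 0.141], [0.514, 0.039, 0.141], [0.511, 0.096, 0.143], [0.512, 0.032, 0.141], [0.507, 0.104, 0.153], [0.509, 0.032, 0.145], [0.505, 0.103, 0.156], [0.508, 0.021, 0.14], [0.503, 0.095, 0.151], [0.506, -0.001, 0.141], [0.498, 0.058, 0.14], [0.493, 0.056, 0.146], [0.488, 0.112, 0.146], [0.486, 0.117, 0.141], [0.486, 0.059, 0.161], [0.484, 0.091, 0.144], [0.482, 0.086, 0.144], [0.48, 0.055, 0.154]]
```

```bash
cat >> h.py <<'E'
MO=np.array([.5052,.0945,.125]);HY=-.12;HR=holderR(HY);FR=np.array([.4480,-.2671,0.]);FY=-.115
def to(p,yaw=None,now=None):
    s=bot.sense(); R=Ro.from_quat(s["tool_rot"]).as_matrix(); p=np.array(p,float)
    d=R.T@(p-s["tool_pos"])/.025; y=np.arctan2(-R[0,1],R[1,1])
    tw=0 if yaw is None else -np.degrees(yaw-y)/6
    print("t %.2f tcp %s yaw %.3f F %s w %.3f -> dx %.2f dy %.2f dz %.2f twist %.2f"%(s["t"],s["tool_pos"].round(4),y,s["wrist_force"].round(1),s["grip_width"],*d,tw))
E
python3 - <<'E'
from h import *
k=MO+HR@[0,-.0405,.0265]; h=np.array([np.cos(HY),np.sin(HY),0]); k=MO+HR@[0,-.0405,0]+h*-.016
print(k); to([k[0],k[1],.22],HY); to([k[0],k[1],.16],HY)
E
```

```text
[0.48446672 0.05620665 0.125     ]
t 0.70 tcp [0.2077 0.5895 0.2484] yaw -0.339 F [-0.4 -0.7  0.6] w 1.000 -> dx -17.53 dy -16.44 dz 1.13 twist -2.09
t 0.70 tcp [0.2077 0.5895 0.2484] yaw -0.339 F [-0.4 -0.7  0.6] w 1.000 -> dx -17.53 dy -16.44 dz 3.53 twist -2.09
```

Request:
{"name": "arm_command", "arguments": {
  "rows": [
    {"dx": -17.5, "dy": -16.4, "dz": 1.1, "twist": -2.1, "fingers": 0.74},
    {"dx": -17.5, "dy": -16.4, "dz": 1.1, "twist": -2.1, "fingers": 0.74},
    {"dx": -17.5, "dy": -16.4, "dz": 1.1, "twist": -2.1, "fingers": 0.74},
    {"dx": -17.5, "dy": -16.4, "dz": 1.1, "twist": -2.1, "fingers": 0.74},
    {"dx": -17.5, "dy": -16.4, "dz": 1.1, "twist": -2.1, "fingers": 0.74},
    {"dx": -17.5, "dy": -16.4, "dz": 1.1, "twist": -2.1, "fingers": 0.74},
    {"dx": -17.5, "dy": -16.4, "dz": 1.1, "twist": -2.1, "fingers": 0.74},
    {"dx": -17.5, "dy": -16.4, "dz": 1.1, "twist": -2.1, "fingers": 0.74}
  ],
  "newtons": 30
}}

```text
t: 1.7
tool_pos: [0.4388, 0.1444, 0.2258]
tool_rot: [0.059, 0.998, 0.0, 0.001]
wrist_force: [0.1, -0.3, -0.3]
grip_width: 0.258
grasp_force: 0.0
```

```bash
python3 -c "
from h import *
to([.4845,.0562,.22],HY)"
```

```text
t 1.70 tcp [0.4388 0.1444 0.2258] yaw -0.119 F [ 0.1 -0.3 -0.3] w 0.258 -> dx -2.23 dy -3.29 dz 0.23 twist 0.01
```

Request:
{"name": "arm_command", "arguments": {
  "rows": [
    {"dx": -2.2, "dy": -3.3, "dz": 0.2, "fingers": 0.74},
    {"dx": -2.2, "dy": -3.3, "dz": 0.2, "fingers": 0.74},
    {"dx": -2.2, "dy": -3.3, "dz": 0.2, "fingers": 0.74},
    {"dx": -2.2, "dy": -3.3, "dz": 0.2, "fingers": 0.74}
  ]
}}

```text
$.rows[0]: bad value
```

Run:
```python
from h import *
to([.4845,.0562,.16],HY)
p,d=bot.capture("top");q,d2=bot.capture("side")
for c in CAL:
    for t in("gate_knob",):
        print(c,[(np.round(np.array(r["xy"])*[640,480],1).tolist(),round(r["confidence"],2)) for r in bot.place_of(c,t)])
a=cv2.resize(p[200:290,240:360],(400,300),interpolation=3);b=cv2.resize(q[185:290,255:395],(400,300),interpolation=3)
cv2.imwrite("pics/k1.png",np.hstack([a,b])[:,:,::-1])
```

```text
t 1.70 tcp [0.4388 0.1444 0.2258] yaw -0.119 F [ 0.1 -0.3 -0.3] w 0.258 -> dx -2.23 dy -3.29 dz 2.63 twist 0.01
side [([294.6, 231.3], 0.68), ([194.1, 233.8], 0.42)]
top [([300.6, 247.9], 0.68)]
```

View pics/k1.png

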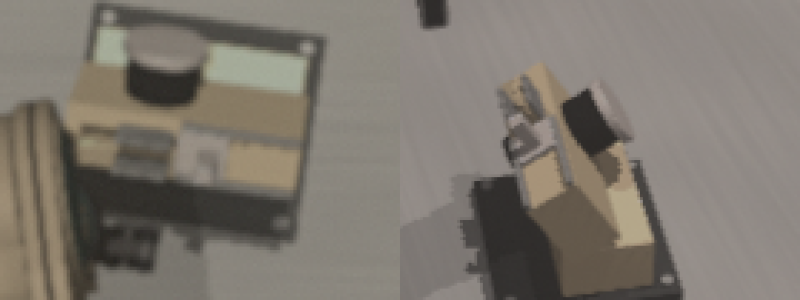

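The call was refused because a key was missing, so the arm hasn't reached the knob yet. The picture shows the arm at left and the holder and knob untouched. I'll repeat the move with all keys.

Request:
{"name": "arm_command", "arguments": {
  "rows": [
    {"dx": -2.2, "dy": -3.3, "dz": 0.2, "twist": 0, "fingers": 0.74},
    {"dx": -2.2, "dy": -3.3, "dz": 0.2, "twist": 0, "fingers": 0.74},
    {"dx": -2.2, "dy": -3.3, "dz": 0.2, "twist": 0, "fingers": 0.74},
    {"dx": -2.2, "dy": -3.3, "dz": 0.2, "twist": 0, "fingers": 0.74}
  ]
}}

```text
t: 2.4
tool_pos: [0.482, 0.0593, 0.2203]
tool_rot: [0.058, 0.998, 0.0, -0.0]
wrist_force: [-0.3, -0.1, 0.5]
grip_width: 0.264
grasp_force: 0.0
```

```bash
python3 -c "
from h import *
to([.4845,.0562,.162],HY)"
```

```text
t 2.40 tcp [0.482  0.0593 0.2203] yaw -0.117 F [-0.3 -0.1  0.5] w 0.264 -> dx -0.12 dy -0.11 dz 2.33 twist 0.03
```

Request:
{"name": "arm_command", "arguments": {
  "rows": [
    {"dx": -0.1, "dy": -0.1, "dz": 0.8, "twist": 0, "fingers": 0.74},
    {"dx": -0.1, "dy": -0.1, "dz": 1.5, "twist": 0, "fingers": 0.74},
    {"dx": -0.1, "dy": -0.1, "dz": 1.9, "twist": 0, "fingers": 0.74},
    {"dx": -0.1, "dy": -0.1, "dz": 2.3, "twist": 0, "fingers": 0.74},
    {"dx": -0.1, "dy": -0.1, "dz": 2.3, "twist": 0, "fingers": 0.74}
  ]
}}

```text
t: 3.02
tool_pos: [0.4843, 0.0555, 0.1623]
tool_rot: [0.059, 0.998, 0.0, -0.001]
wrist_force: [-0.1, 0.3, 0.7]
grip_width: 0.262
grasp_force: 0.0
```

```bash
python3 -c "
from h import *
to([.4845,.0562,.162],HY)"
```

```text
t 3.02 tcp [0.4843 0.0555 0.1623] yaw -0.118 F [-0.1  0.3  0.7] w 0.262 -> dx -0.01 dy 0.03 dz 0.01 twist 0.02
```

No contact on the way down. Close on the knob.

Request:
{"name": "arm_command", "arguments": {
  "rows": [
    {"dx": 0, "dy": 0, "dz": 0, "twist": 0, "fingers": 1},
    {"dx": 0, "dy": 0, "dz": 0, "twist": 0, "fingers": 1},
    {"dx": 0, "dy": 0, "dz": 0, "twist": 0, "fingers": 1},
    {"dx": 0, "dy": 0, "dz": 0, "twist": 0, "fingers": 1}
  ],
  "newtons": 30
}}

```text
t: 3.52
tool_pos: [0.4849, 0.0552, 0.1631]
tool_rot: [0.059, 0.998, 0.0, -0.0]
wrist_force: [-0.6, 3.2, 0.3]
grip_width: 0.134
grasp_force: 32.4
```

Request:
{"name": "arm_command", "arguments": {
  "rows": [
    {"dx": 0, "dy": -0.3, "dz": 0, "twist": 0, "fingers": 1},
    {"dx": 0, "dy": -0.7, "dz": 0, "twist": 0, "fingers": 1},
    {"dx": 0, "dy": -1.1, "dz": 0, "twist": 0, "fingers": 1},
    {"dx": 0, "dy": -1.4, "dz": 0, "twist": 0, "fingers": 1},
    {"dx": 0, "dy": -1.65, "dz": 0, "twist": 0, "fingers": 1},
    {"dx": 0, "dy": -1.65, "dz": 0, "twist": 0, "fingers": 1},
    {"dx": 0, "dy": -1.65, "dz": 0, "twist": 0, "fingers": 1}
  ]
}}

```text
t: 4.4
tool_pos: [0.4791, 0.0127, 0.1631]
tool_rot: [0.06, 0.998, -0.001, -0.001]
wrist_force: [-5.7, 2.0, 5.8]
grip_width: 0.128
grasp_force: 32.9
```

Request:
{"name": "arm_command", "arguments": {
  "rows": [
    {"dx": 0, "dy": 0, "dz": 0, "twist": 0, "fingers": 0.7},
    {"dx": 0, "dy": 0, "dz": 0, "twist": 0, "fingers": 0.7},
    {"dx": 0, "dy": 0, "dz": 0, "twist": 0, "fingers": 0.7},
    {"dx": 0, "dy": 0, "dz": -1.5, "twist": 0, "fingers": 0.7},
    {"dx": 0, "dy": 0, "dz": -3, "twist": 0, "fingers": 0.6},
    {"dx": 0, "dy": 0, "dz": -3, "twist": 0, "fingers": 0.5}
  ]
}}

```text
t: 5.15
tool_pos: [0.4829, 0.0136, 0.2414]
tool_rot: [0.059, 0.998, -0.0, 0.004]
wrist_force: [-0.1, -0.4, -0.2]
grip_width: 0.501
grasp_force: 0.0
```

```bash
sed -i 's/HY=-.12;/HY=-.128;/' h.py; python3 -c "
from h import *
to([.448,-.2671,.2],FY);to([.448,-.2671,.104],FY)"
```

```text
t 5.15 tcp [0.4829 0.0136 0.2414] yaw -0.119 F [-0.1 -0.4 -0.2] w 0.501 -> dx 0.07 dy -11.31 dz 1.66 twist -0.04
t 5.15 tcp [0.4829 0.0136 0.2414] yaw -0.119 F [-0.1 -0.4 -0.2] w 0.501 -> dx 0.10 dy -11.31 dz 5.50 twist -0.04
```

Request:
{"name": "arm_command", "arguments": {
  "rows": [
    {"dx": 0.1, "dy": -11.3, "dz": 1.6, "twist": 0, "fingers": 0.4},
    {"dx": 0.1, "dy": -11.3, "dz": 1.6, "twist": 0, "fingers": 0.4},
    {"dx": 0.1, "dy": -11.3, "dz": 1.6, "twist": 0, "fingers": 0.4},
    {"dx": 0.1, "dy": -11.3, "dz": 1.6, "twist": 0, "fingers": 0.4},
    {"dx": 0.1, "dy": -11.3, "dz": 1.6, "twist": 0, "fingers": 0.4},
    {"dx": 0.1, "dy": -11.3, "dz": 1.6, "twist": 0, "fingers": 0.4},
    {"dx": 0.1, "dy": -11.3, "dz": 1.6, "twist": 0, "fingers": 0.4},
    {"dx": 0.1, "dy": -11.3, "dz": 1.6, "twist": 0, "fingers": 0.4}
  ]
}}

```text
t: 6.15
tool_pos: [0.4441, -0.265, 0.1977]
tool_rot: [0.059, 0.998, 0.0, -0.0]
wrist_force: [0.5, -0.1, 0.0]
grip_width: 0.6
grasp_force: 0.0
```

Run:
```python
from h import *
to([.448,-.2671,.1],FY)
p,d=bot.capture("top");q,d2=bot.capture("side")
a=rect("top",p,MO,HR,(-.035,.035),(-.11,.07),.00045);b=cv2.resize(q[185:290,255:395],(400,300),interpolation=3)
w=cv2.resize(q[300:420,270:430],(400,300),interpolation=3)
cv2.imwrite("pics/k2.png",np.vstack([np.hstack([b,w]),cv2.resize(a,(800,300))])[:,:,::-1])
```

```text
t 6.15 tcp [ 0.4441 -0.265   0.1977] yaw -0.117 F [ 0.5 -0.1  0. ] w 0.600 -> dx -0.17 dy -0.07 dz 3.91 twist -0.02
```

View pics/k2.png

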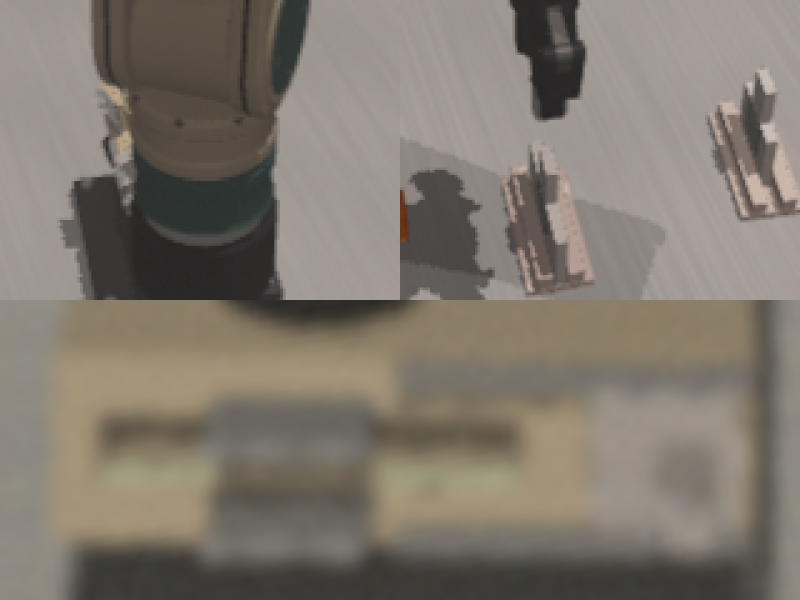

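The gate is open (plate at cols 590-745) and the whole slot is visible, cols 100-520, centred in my rectified frame. It has a slight extra yaw, so I'll use -0.138. The gripper is above the wide frame. Descend and pinch the top of the tab.

Request:
{"name": "arm_command", "arguments": {
  "rows": [
    {"dx": -0.15, "dy": -0.1, "dz": 1.5, "twist": 0, "fingers": 0.4},
    {"dx": -0.15, "dy": -0.1, "dz": 2.6, "twist": 0, "fingers": 0.4},
    {"dx": -0.15, "dy": -0.1, "dz": 3.4, "twist": 0, "fingers": 0.4},
    {"dx": -0.15, "dy": -0.1, "dz": 3.9, "twist": 0, "fingers": 0.4},
    {"dx": -0.15, "dy": -0.1, "dz": 3.9, "twist": 0, "fingers": 0.4},
    {"dx": -0.15, "dy": -0.1, "dz": 3.9, "twist": 0, "fingers": 0.4}
  ]
}}

```text
t: 7.0
tool_pos: [0.4482, -0.2694, 0.1013]
tool_rot: [0.059, 0.998, -0.0, 0.001]
wrist_force: [-1.0, -0.7, 0.9]
grip_width: 0.601
grasp_force: 0.0
```

```bash
sed -i 's/HY=-.128;/HY=-.138;/' h.py; python3 -c "
from h import *
to([.448,-.2671,.1],FY)"
```

```text
t 7.00 tcp [ 0.4482 -0.2694  0.1013] yaw -0.119 F [-1.  -0.7  0.9] w 0.601 -> dx 0.02 dy 0.09 dz 0.05 twist -0.03
```

Request:
{"name": "arm_command", "arguments": {
  "rows": [
    {"dx": 0, "dy": 0.1, "dz": 0.05, "twist": 0, "fingers": 0.6},
    {"dx": 0, "dy": 0.1, "dz": 0.05, "twist": 0, "fingers": 1},
    {"dx": 0, "dy": 0.1, "dz": 0.05, "twist": 0, "fingers": 1},
    {"dx": 0, "dy": 0.1, "dz": 0.05, "twist": 0, "fingers": 1},
    {"dx": 0, "dy": 0.1, "dz": 0.05, "twist": 0, "fingers": 1}
  ],
  "newtons": 30
}}

```text
t: 7.62
tool_pos: [0.4484, -0.2666, 0.0999]
tool_rot: [0.059, 0.998, 0.0, 0.001]
wrist_force: [0.1, 1.2, 5.7]
grip_width: 0.272
grasp_force: 30.8
```

Request:
{"name": "arm_command", "arguments": {
  "rows": [
    {"dx": 0, "dy": 0, "dz": -0.5, "twist": 0, "fingers": 1},
    {"dx": 0, "dy": 0, "dz": -1.2, "twist": 0, "fingers": 1},
    {"dx": 0, "dy": 0, "dz": -2.4, "twist": 0, "fingers": 1},
    {"dx": 0, "dy": 0, "dz": -3.8, "twist": 0, "fingers": 1},
    {"dx": 0, "dy": 0, "dz": -5.4, "twist": 0, "fingers": 1},
    {"dx": 0, "dy": 0, "dz": -6.8, "twist": 0.2, "fingers": 1},
    {"dx": 0, "dy": 0, "dz": -7.6, "twist": 0.2, "fingers": 1},
    {"dx": 0, "dy": 0, "dz": -7.6, "twist": 0.2, "fingers": 1}
  ]
}}

```text
t: 8.62
tool_pos: [0.4485, -0.2675, 0.2911]
tool_rot: [0.07, 0.998, -0.001, 0.002]
wrist_force: [-0.6, 0.3, -2.3]
grip_width: 0.268
grasp_force: 30.1
```

```bash
python3 -c "
from h import *
to([.4941,.096,.29],HY)"
```

```text
t 8.62 tcp [ 0.4485 -0.2675  0.2911] yaw -0.140 F [-0.6  0.3 -2.3] w 0.268 -> dx 0.22 dy 14.65 dz 0.01 twist -0.02
```

Request:
{"name": "arm_command", "arguments": {
  "rows": [
    {"dx": 0.0, "dy": 1.2, "dz": 0, "twist": 0, "fingers": 1},
    {"dx": 0.1, "dy": 3.2, "dz": 0, "twist": 0, "fingers": 1},
    {"dx": 0.1, "dy": 5.4, "dz": 0, "twist": 0, "fingers": 1},
    {"dx": 0.2, "dy": 7.6, "dz": 0, "twist": 0, "fingers": 1},
    {"dx": 0.2, "dy": 9.8, "dz": 0, "twist": 0, "fingers": 1},
    {"dx": 0.2, "dy": 12, "dz": 0, "twist": 0, "fingers": 1},
    {"dx": 0.2, "dy": 13.8, "dz": 0, "twist": 0, "fingers": 1},
    {"dx": 0.2, "dy": 14.6, "dz": 0, "twist": 0, "fingers": 1}
  ]
}}

```text
t: 9.62
tool_pos: [0.4926, 0.0976, 0.2873]
tool_rot: [0.069, 0.998, -0.0, -0.002]
wrist_force: [0.5, -0.3, -1.8]
grip_width: 0.271
grasp_force: 30.2
```

Request:
{"name": "arm_command", "arguments": {
  "rows": [
    {"dx": 0, "dy": 0, "dz": 0, "twist": 0, "fingers": 1},
    {"dx": 0, "dy": 0, "dz": 0, "twist": 0, "fingers": 1}
  ]
}}

```text
t: 9.88
tool_pos: [0.493, 0.0949, 0.288]
tool_rot: [0.07, 0.998, -0.0, -0.001]
wrist_force: [0.3, 0.6, -1.9]
grip_width: 0.267
grasp_force: 30.2
```

Run:
```python
from h import *
to([.4941,.096,.29],HY);to([.4941,.096,.235],HY)
q,d=bot.capture("side");np.savez("pics/s3.npz",p=q,d=d)
s=bot.sense();o=s["tool_pos"];P,u,v=cloud("side",d)
Yw=Ro.from_euler("z",HY).as_matrix();Q=(P-o)@Yw
m=(Q[:,2]<-.025)&(Q[:,2]>-.10)&(abs(Q[:,1])<.06)&(abs(Q[:,0])<.06);Q=Q[m];print(m.sum())
for z in np.arange(-.1,-.02,.01):
    k=(Q[:,2]>=z)&(Q[:,2]<z+.01); 
    if k.sum()>3: print("z %.3f n %d x med %.4f  y %.4f..%.4f"%(z,k.sum(),np.median(Q[k,0]),*np.percentile(Q[k,1],[2,98])))
```

```text
t 9.88 tcp [0.493  0.0949 0.288 ] yaw -0.140 F [ 0.3  0.6 -1.9] w 0.267 -> dx -0.04 dy 0.05 dz -0.08 twist -0.02
t 9.88 tcp [0.493  0.0949 0.288 ] yaw -0.140 F [ 0.3  0.6 -1.9] w 0.267 -> dx -0.04 dy 0.05 dz 2.12 twist -0.02
251
z -0.100 n 14 x med -0.0032  y -0.0470..0.0388
z -0.090 n 34 x med -0.0035  y -0.0476..0.0374
z -0.080 n 32 x med -0.0030  y -0.0476..0.0367
z -0.070 n 35 x med -0.0036  y -0.0479..0.0331
z -0.060 n 37 x med -0.0032  y -0.0487..0.0309
z -0.050 n 51 x med -0.0002  y -0.0483..0.0117
z -0.040 n 38 x med -0.0005  y -0.0464..-0.0028
z -0.030 n 10 x med 0.0013  y -0.0143..-0.0084
```

Request:
{"name": "arm_command", "arguments": {
  "rows": [
    {"dx": 0, "dy": 0.05, "dz": 0.8, "twist": 0, "fingers": 1},
    {"dx": 0, "dy": 0.05, "dz": 1.6, "twist": 0, "fingers": 1},
    {"dx": 0, "dy": 0.05, "dz": 2.1, "twist": 0, "fingers": 1},
    {"dx": 0, "dy": 0.05, "dz": 2.3, "twist": 0, "fingers": 1},
    {"dx": 0, "dy": 0.05, "dz": 2.3, "twist": 0, "fingers": 1}
  ]
}}

```text
t: 10.55
tool_pos: [0.4939, 0.0965, 0.2317]
tool_rot: [0.07, 0.998, -0.0, -0.0]
wrist_force: [0.2, 0.2, -1.0]
grip_width: 0.271
grasp_force: 30.2
```

```bash
python3 -c "
from h import *
to([.4941,.096,.23],HY)"
```

```text
t 10.55 tcp [0.4939 0.0965 0.2317] yaw -0.140 F [ 0.2  0.2 -1. ] w 0.271 -> dx -0.01 dy -0.02 dz 0.07 twist -0.02
```

Request:
{"name": "arm_command", "arguments": {
  "rows": [
    {"dx": 0.2, "dy": 0, "dz": 0.02, "twist": 0, "fingers": 1},
    {"dx": 0.46, "dy": 0, "dz": 0.1, "twist": 0, "fingers": 1},
    {"dx": 0.72, "dy": 0, "dz": 0.2, "twist": 0, "fingers": 1},
    {"dx": 0.95, "dy": 0, "dz": 0.35, "twist": 0, "fingers": 1},
    {"dx": 1.15, "dy": 0, "dz": 0.53, "twist": 0, "fingers": 1},
    {"dx": 1.15, "dy": 0, "dz": 0.53, "twist": 0, "fingers": 1}
  ]
}}

```text
t: 11.3
tool_pos: [0.4644, 0.1009, 0.2176]
tool_rot: [0.07, 0.998, 0.0, -0.001]
wrist_force: [2.2, -0.1, 1.2]
grip_width: 0.272
grasp_force: 31.3
```

```bash
cat >> h.py <<'E'
def tilt(name):
    "frame's plane from side-camera depth, in holder axes h,y,v about the mouth"
    q,d=bot.capture("side");np.savez(f"pics/{name}.npz",p=q,d=d); s=bot.sense()
    Y=Ro.from_euler("z",HY).as_matrix(); P,u,v=cloud("side",d); Q=(P-MO)@Y; T=(s["tool_pos"]-MO)@Y
    print("t %.2f tcp h,y,v %s F(h,y,v) %s w %.3f"%(s["t"],(T*1e3).round(1),(s["wrist_force"]@Y).round(1),s["grip_width"]))
    m=(Q[:,1]>-.05)&(Q[:,1]<-.018)&(Q[:,0]>-.06)&(Q[:,0]<.02)&(Q[:,2]>.01)&(Q[:,2]<.09); Q=Q[m]
    for z in np.arange(.01,.09,.008):
        k=(Q[:,2]>=z)&(Q[:,2]<z+.008)
        if k.sum()>3: print("  v %.0f n %d h med %.1f min %.1f max %.1f"%((z+.004)*1e3,k.sum(),np.median(Q[k,0])*1e3,Q[k,0].min()*1e3,Q[k,0].max()*1e3))
E
python3 -c "
from h import *
tilt('t1')"
```

```text
t 11.35 tcp h,y,v [-41.    0.7  92.7] F(h,y,v) [ 1.  -0.2 -0.2] w 0.271
  v 14 n 43 h med 12.4 min -16.5 max 19.5
  v 22 n 18 h med -12.2 min -18.5 max -9.0
  v 30 n 16 h med -16.1 min -22.5 max -11.9
  v 38 n 20 h med -17.9 min -24.4 max -14.4
  v 46 n 21 h med -21.6 min -28.5 max -17.0
  v 54 n 43 h med -26.4 min -31.5 max -20.4
  v 78 n 8 h med -42.0 min -51.7 max -32.1
  v 86 n 23 h med -43.1 min -51.4 max -33.9
```

Request:
{"name": "arm_command", "arguments": {
  "rows": [
    {"dx": 0.15, "dy": 0, "dz": 0.2, "twist": 0, "fingers": 1},
    {"dx": 0.35, "dy": 0, "dz": 0.4, "twist": 0, "fingers": 1},
    {"dx": 0.35, "dy": 0, "dz": 0.4, "twist": 0, "fingers": 1},
    {"dx": 0.35, "dy": 0, "dz": 0.4, "twist": 0, "fingers": 1}
  ]
}}

```text
t: 11.85
tool_pos: [0.4564, 0.1019, 0.2078]
tool_rot: [0.07, 0.998, -0.0, -0.001]
wrist_force: [3.0, -0.3, -1.7]
grip_width: 0.273
grasp_force: 31.0
```

```bash
python3 -c "
from h import *
tilt('t2')"
```

```text
t 11.90 tcp h,y,v [-49.3   0.6  82.8] F(h,y,v) [ 2.7  1.  -1.5] w 0.270
  v 14 n 46 h med 12.1 min -18.2 max 19.7
  v 22 n 23 h med -13.8 min -20.9 max -1.1
  v 30 n 23 h med -18.1 min -26.9 max -14.1
  v 38 n 27 h med -22.7 min -30.8 max -19.1
  v 46 n 45 h med -29.6 min -34.7 max -22.3
  v 54 n 4 h med -28.0 min -29.2 max -27.4
  v 70 n 8 h med -49.2 min -58.6 max -41.3
  v 78 n 22 h med -49.1 min -58.2 max -40.7
  v 86 n 28 h med -49.7 min -59.7 max -40.2
```

Request:
{"name": "arm_command", "arguments": {
  "rows": [
    {"dx": -0.1, "dy": -0.02, "dz": -0.06, "twist": 0, "fingers": 1},
    {"dx": -0.19, "dy": -0.02, "dz": -0.11, "twist": 0, "fingers": 1},
    {"dx": -0.19, "dy": -0.02, "dz": -0.11, "twist": 0, "fingers": 1},
    {"dx": -0.25, "dy": -0.02, "dz": 0, "twist": 0, "fingers": 1},
    {"dx": -0.31, "dy": -0.02, "dz": 0.1, "twist": 0, "fingers": 1},
    {"dx": -0.37, "dy": -0.02, "dz": 0.2, "twist": 0, "fingers": 1},
    {"dx": -0.37, "dy": -0.02, "dz": 0.2, "twist": 0, "fingers": 1}
  ]
}}

```text
t: 12.78
tool_pos: [0.4648, 0.1005, 0.2082]
tool_rot: [0.07, 0.998, 0.0, -0.0]
wrist_force: [-13.5, 0.4, 28.1]
grip_width: 0.272
grasp_force: 34.2
```

```bash
python3 -c "
from h import *
tilt('t3')"
```

```text
t 12.82 tcp h,y,v [-40.9   0.4  83.2] F(h,y,v) [-14.   -0.7  28.4] w 0.272
  v 14 n 44 h med 12.3 min -12.5 max 19.6
  v 22 n 18 h med -9.2 min -16.3 max -5.6
  v 30 n 23 h med -13.6 min -22.5 max -9.3
  v 38 n 23 h med -17.7 min -26.3 max -13.1
  v 46 n 47 h med -22.8 min -27.9 max -16.6
  v 70 n 12 h med -39.3 min -50.1 max -32.5
  v 78 n 26 h med -42.6 min -52.1 max -32.3
  v 86 n 29 h med -40.9 min -51.4 max -31.7
```

Contact with the block's face (about 30 N, normal to it), so the slot was missed slightly. I'll ease off to light contact and slide towards -x to find the mouth.

Request:
{"name": "arm_command", "arguments": {
  "rows": [
    {"dx": 0.08, "dy": -0.02, "dz": -0.14, "twist": 0, "fingers": 1},
    {"dx": 0.08, "dy": -0.02, "dz": -0.14, "twist": 0, "fingers": 1},
    {"dx": 0.115, "dy": -0.02, "dz": -0.12, "twist": 0, "fingers": 1},
    {"dx": 0.15, "dy": -0.02, "dz": -0.1, "twist": 0, "fingers": 1}
  ]
}}

```text
t: 13.32
tool_pos: [0.4624, 0.1001, 0.2056]
tool_rot: [0.07, 0.998, -0.0, 0.0]
wrist_force: [0.4, -0.8, -1.0]
grip_width: 0.266
grasp_force: 31.2
```

```bash
cat >> h.py <<'E'
def st():
    s=bot.sense();Y=Ro.from_euler("z",HY).as_matrix(); T=(s["tool_pos"]-MO)@Y*1e3; F=s["wrist_force"]@Y; M=s["wrist_torque"]@Y
    h,y,v=T; v-=10; c,n=np.cos(np.pi/6),.5
    print("t %.2f pinch slot x %.1f y %.1f z %.1f | F slot x %.1f y %.1f z %.1f | M %s w %.3f"%(s["t"],c*h+n*v,y,-n*h+c*v,c*F[0]+n*F[2],F[1],-n*F[0]+c*F[2],M.round(2),s["grip_width"]))
E
python3 -c "
from h import *
st()"
```

```text
t 13.32 pinch slot x -2.1 y -0.3 z 82.7 | F slot x -0.0 y -0.8 z -1.1 | M [-0.02 -0.28 -0.03] w 0.266
```

Request:
{"name": "arm_command", "arguments": {
  "rows": [
    {"dx": -0.05, "dy": 0, "dz": 0.09, "twist": 0, "fingers": 1},
    {"dx": -0.1, "dy": 0, "dz": 0.17, "twist": 0, "fingers": 1},
    {"dx": -0.1, "dy": 0, "dz": 0.17, "twist": 0, "fingers": 1}
  ]
}}

```text
t: 13.7
tool_pos: [0.4648, 0.0998, 0.2013]
tool_rot: [0.07, 0.998, -0.0, 0.0]
wrist_force: [1.5, -1.1, -1.3]
grip_width: 0.269
grasp_force: 31.1
```

```bash
python3 -c "
from h import *
st(); tilt('t4')"
```

```text
t 13.70 pinch slot x -2.1 y -0.3 z 77.8 | F slot x 0.7 y -0.9 z -2.0 | M [-0.01 -0.41 -0.02] w 0.269
t 13.75 tcp h,y,v [-40.8  -0.3  76.4] F(h,y,v) [ 1.5  0.5 -1.6] w 0.269
  v 14 n 53 h med -1.1 min -14.1 max 19.9
  v 22 n 21 h med -8.2 min -16.4 max -5.0
  v 30 n 25 h med -13.2 min -22.3 max -9.0
  v 38 n 41 h med -21.1 min -26.2 max -14.0
  v 46 n 13 h med -19.8 min -24.0 max -17.1
  v 62 n 9 h med -42.0 min -48.6 max -30.7
  v 70 n 28 h med -41.3 min -52.3 max -30.6
  v 78 n 27 h med -43.6 min -51.8 max -32.2
  v 86 n 26 h med -41.3 min -51.6 max -31.9
```

It dropped in freely, so I'll keep going along the slot.

Request:
{"name": "arm_command", "arguments": {
  "rows": [
    {"dx": -0.1, "dy": 0, "dz": 0.17, "twist": 0, "fingers": 1},
    {"dx": -0.2, "dy": 0, "dz": 0.35, "twist": 0, "fingers": 1},
    {"dx": -0.3, "dy": 0, "dz": 0.52, "twist": 0, "fingers": 1},
    {"dx": -0.3, "dy": 0, "dz": 0.52, "twist": 0, "fingers": 1}
  ]
}}

```text
t: 14.25
tool_pos: [0.4721, 0.0987, 0.1881]
tool_rot: [0.07, 0.998, -0.0, -0.0]
wrist_force: [2.5, -0.2, -1.6]
grip_width: 0.27
grasp_force: 31.1
```

```bash
python3 -c "
from h import *
st()"
```

```text
t 14.25 pinch slot x -2.3 y -0.3 z 62.7 | F slot x 1.4 y 0.1 z -2.7 | M [-0.06 -0.44  0.03] w 0.270
```

Request:
{"name": "arm_command", "arguments": {
  "rows": [
    {"dx": -0.1, "dy": 0, "dz": 0.17, "twist": 0, "fingers": 1},
    {"dx": -0.2, "dy": 0, "dz": 0.35, "twist": 0, "fingers": 1},
    {"dx": -0.28, "dy": 0, "dz": 0.48, "twist": 0, "fingers": 1},
    {"dx": -0.36, "dy": 0, "dz": 0.62, "twist": 0, "fingers": 1},
    {"dx": -0.36, "dy": 0, "dz": 0.62, "twist": 0, "fingers": 1}
  ],
  "newtons": 60
}}

```text
t: 14.88
tool_pos: [0.4809, 0.0977, 0.1733]
tool_rot: [0.07, 0.998, 0.0, -0.0]
wrist_force: [-0.2, 0.3, 1.9]
grip_width: 0.259
grasp_force: 59.9
```

```bash
python3 -c "
from h import *
st()"
```

```text
t 14.88 pinch slot x -2.1 y -0.2 z 45.4 | F slot x 0.8 y 0.2 z 1.8 | M [ 0.09 -0.06  0.02] w 0.259
```

Request:
{"name": "arm_command", "arguments": {
  "rows": [
    {"dx": 0, "dy": 0, "dz": 0, "twist": 0, "fingers": 0.5},
    {"dx": 0, "dy": 0, "dz": 0, "twist": 0, "fingers": 0.5},
    {"dx": 0, "dy": 0, "dz": -0.8, "twist": 0, "fingers": 0.5},
    {"dx": 0, "dy": 0, "dz": -2, "twist": 0, "fingers": 0.5},
    {"dx": 1, "dy": 0, "dz": -3.2, "twist": 0, "fingers": 0.8},
    {"dx": 1, "dy": 0, "dz": -3.2, "twist": 0, "fingers": 1},
    {"dx": 1, "dy": 0, "dz": -3.2, "twist": 0, "fingers": 1}
  ],
  "newtons": 40
}}

```text
t: 15.75
tool_pos: [0.456, 0.101, 0.2525]
tool_rot: [0.07, 0.998, -0.0, -0.0]
wrist_force: [-0.7, -0.5, -0.1]
grip_width: 0.001
grasp_force: 0.0
```

Run:
```python
from h import *
st()
q,d=bot.capture("side");P,u,v=cloud("side",d);Q=(P-MO)@HR*1e3
m=(abs(Q[:,0])<14)&(Q[:,1]>-14)&(Q[:,1]<24)&(Q[:,2]>28)&(Q[:,2]<75);A=Q[m];print(m.sum(),A[A[:,2].argsort()][-25:].round(0).tolist())
I=cv2.cvtColor(q,cv2.COLOR_RGB2BGR)
b=cv2.resize(I[195:265,265:345],(400,350),interpolation=3)
p,d=bot.capture("top");a=rect("top",cv2.cvtColor(p,cv2.COLOR_RGB2BGR),MO,HR,(-.035,.035),(-.06,.06),.0003)
cv2.imwrite("pics/k3.png",np.hstack([b,cv2.resize(a,(400,350))]))
```

```text
t 15.75 pinch slot x 15.8 y -0.3 z 126.6 | F slot x -0.6 y -0.6 z 0.2 | M [-0.01  0.04 -0.  ] w 0.001
70 [[3.0, -7.0, 48.0], [1.0, 10.0, 48.0], [3.0, 4.0, 48.0], [-1.0, -4.0, 49.0], [-6.0, -0.0, 49.0], [-2.0, -11.0, 49.0], [-0.0, -2.0, 49.0], [-5.0, -13.0, 49.0], [-4.0, -10.0, 50.0], [-3.0, -4.0, 50.0], [2.0, 11.0, 50.0], [1.0, -12.0, 50.0], [2.0, -9.0, 50.0], [-1.0, 5.0, 50.0], [-6.0, -6.0, 50.0], [-2.0, -2.0, 51.0], [-0.0, 8.0, 51.0], [-3.0, 7.0, 51.0], [-4.0, -0.0, 51.0], [-3.0, -9.0, 51.0], [-4.0, 3.0, 51.0], [4.0, -4.0, 52.0], [1.0, -2.0, 52.0], [-1.0, -0.0, 52.0], [2.0, 1.0, 52.0]]
```

View pics/k3.png

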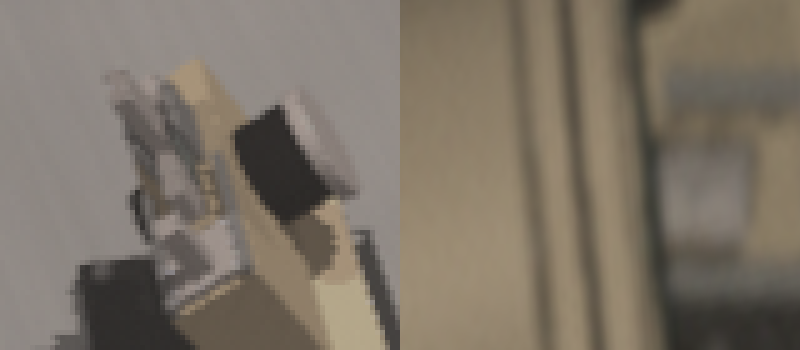

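The frame sits in the slot with its tab top about 50 mm out (depth ~41) and centred. The fingers are shut; next I'll move over the tab and push it home.

Request:
{"name": "arm_command", "arguments": {
  "rows": [
    {"dx": -0.9, "dy": 0, "dz": 0.6, "twist": 0, "fingers": 1},
    {"dx": -0.9, "dy": 0, "dz": 1.6, "twist": 0, "fingers": 1},
    {"dx": -0.9, "dy": 0, "dz": 2.2, "twist": 0, "fingers": 1},
    {"dx": -0.9, "dy": 0, "dz": 2.3, "twist": 0, "fingers": 1},
    {"dx": -0.9, "dy": 0, "dz": 2.3, "twist": 0, "fingers": 1}
  ]
}}

```text
t: 16.48
tool_pos: [0.4784, 0.0979, 0.1957]
tool_rot: [0.07, 0.998, 0.0, -0.0]
wrist_force: [-0.2, -0.4, 0.0]
grip_width: -0.003
grasp_force: 0.0
```

Request:
{"name": "arm_command", "arguments": {
  "rows": [
    {"dx": -0.04, "dy": 0, "dz": 0.15, "twist": 0, "fingers": 1},
    {"dx": -0.1, "dy": 0, "dz": 0.3, "twist": 0, "fingers": 1},
    {"dx": -0.16, "dy": 0, "dz": 0.45, "twist": 0, "fingers": 1},
    {"dx": -0.2, "dy": 0, "dz": 0.55, "twist": 0, "fingers": 1},
    {"dx": -0.2, "dy": 0, "dz": 0.55, "twist": 0, "fingers": 1}
  ]
}}

```text
t: 17.1
tool_pos: [0.4843, 0.0974, 0.1831]
tool_rot: [0.07, 0.998, 0.0, 0.001]
wrist_force: [-1.1, 0.1, 4.6]
grip_width: -0.002
grasp_force: 2.5
```

```bash
python3 -c "
from h import *
st(); s=bot.sense(); print(((s['tool_pos']-MO)@Ro.from_euler('z',HY).as_matrix()*1e3).round(1), s['wrist_force'])"
```

```text
t 17.10 pinch slot x 5.8 y -0.0 z 52.3 | F slot x 1.4 y -0.1 z 4.6 | M [ 0.02  0.19 -0.02] w -0.002
[-21.1  -0.   58.1] [-1.10036034  0.05427421  4.62968228]
```

Request:
{"name": "arm_command", "arguments": {
  "rows": [
    {"dx": -0.03, "dy": 0, "dz": 0.12, "twist": 0, "fingers": 1},
    {"dx": -0.05, "dy": 0, "dz": 0.24, "twist": 0, "fingers": 1},
    {"dx": -0.08, "dy": 0, "dz": 0.36, "twist": 0, "fingers": 1},
    {"dx": -0.08, "dy": 0, "dz": 0.45, "twist": 0, "fingers": 1},
    {"dx": -0.08, "dy": 0, "dz": 0.45, "twist": 0, "fingers": 1}
  ]
}}

```text
t: 17.73
tool_pos: [0.4891, 0.0971, 0.1741]
tool_rot: [0.07, 0.998, 0.0, 0.004]
wrist_force: [0.9, -0.4, 10.4]
grip_width: -0.003
grasp_force: 5.2
```

```bash
python3 -c "
from h import *
st(); s=bot.sense(); print(((s['tool_pos']-MO)@Ro.from_euler('z',HY).as_matrix()*1e3).round(1), s['wrist_force'])"
```

```text
t 17.73 pinch slot x 5.4 y 0.4 z 42.0 | F slot x 6.0 y -0.3 z 8.6 | M [ 0.06 -0.2  -0.02] w -0.003
[-16.3   0.4  49.1] [ 0.89724613 -0.39194243 10.43569142]
```

Request:
{"name": "arm_command", "arguments": {
  "rows": [
    {"dx": 0.04, "dy": 0, "dz": 0.08, "twist": 0, "fingers": 1},
    {"dx": 0.06, "dy": 0, "dz": 0.16, "twist": 0, "fingers": 1},
    {"dx": 0.06, "dy": 0, "dz": 0.16, "twist": 0, "fingers": 1},
    {"dx": 0.06, "dy": 0, "dz": 0.16, "twist": 0, "fingers": 1}
  ]
}}

```text
t: 18.23
tool_pos: [0.4895, 0.0973, 0.1717]
tool_rot: [0.07, 0.998, 0.001, 0.006]
wrist_force: [1.1, -0.2, 15.5]
grip_width: -0.003
grasp_force: 7.9
```

```bash
python3 -c "
from h import *
st(); s=bot.sense(); print(((s['tool_pos']-MO)@Ro.from_euler('z',HY).as_matrix()*1e3).round(1), s['wrist_force'])"
```

```text
t 18.23 pinch slot x 4.5 y 0.6 z 39.8 | F slot x 8.8 y -0.0 z 12.9 | M [-0.11 -0.33 -0.03] w -0.003
[-16.    0.6  46.7] [ 1.13157072 -0.19159103 15.53557024]
```

Request:
{"name": "arm_command", "arguments": {
  "rows": [
    {"dx": 0.02, "dy": 0, "dz": 0.06, "twist": 0, "fingers": 1},
    {"dx": 0.04, "dy": 0, "dz": 0.12, "twist": 0, "fingers": 1},
    {"dx": 0.04, "dy": 0, "dz": 0.12, "twist": 0, "fingers": 1}
  ]
}}

```text
t: 18.6
tool_pos: [0.4895, 0.0973, 0.1709]
tool_rot: [0.07, 0.998, 0.0, 0.008]
wrist_force: [-1.7, -0.9, 25.9]
grip_width: 0.002
grasp_force: 13.0
```

```bash
python3 -c "
from h import *
st(); s=bot.sense(); print(((s['tool_pos']-MO)@Ro.from_euler('z',HY).as_matrix()*1e3).round(1), s['wrist_force'])"
```

```text
t 18.60 pinch slot x 4.1 y 0.6 z 39.0 | F slot x 11.6 y -1.1 z 23.2 | M [-0.34  0.19 -0.01] w 0.002
[-15.9   0.6  45.9] [-1.67748987 -0.8805386  25.94138833]
```

Request:
{"name": "arm_command", "arguments": {
  "rows": [
    {"dx": 0.0, "dy": 0, "dz": -0.4, "twist": 0, "fingers": 1},
    {"dx": 0.22, "dy": 0, "dz": -0.4, "twist": 0, "fingers": 1},
    {"dx": 0.22, "dy": 0, "dz": -0.4, "twist": 0, "fingers": 1},
    {"dx": 0.22, "dy": 0, "dz": -0.1, "twist": 0, "fingers": 1},
    {"dx": 0.22, "dy": 0, "dz": 0.0, "twist": 0, "fingers": 1},
    {"dx": 0.22, "dy": 0, "dz": 0.0, "twist": 0, "fingers": 1}
  ]
}}

```text
t: 19.35
tool_pos: [0.4773, 0.098, 0.1671]
tool_rot: [0.07, 0.998, -0.0, 0.0]
wrist_force: [-9.4, -1.0, 25.9]
grip_width: -0.003
grasp_force: 14.2
```

```bash
python3 -c "
from h import *
st(); s=bot.sense(); print(((s['tool_pos']-MO)@Ro.from_euler('z',HY).as_matrix()*1e3).round(1), s['wrist_force'])"
```

```text
t 19.35 pinch slot x -8.3 y -0.4 z 41.8 | F slot x 5.0 y -2.3 z 27.0 | M [-0.64  1.93 -0.01] w -0.003
[-28.1  -0.4  42.1] [-9.38933598 -1.03618732 25.94201303]
```

Pushing at two different spots both ended hard, at the heights expected for a frame that is home. Retract, then go to the gate knob.

Request:
{"name": "arm_command", "arguments": {
  "rows": [
    {"dx": 0.1, "dy": 0, "dz": -0.5, "twist": 0, "fingers": 1},
    {"dx": 0.1, "dy": 0, "dz": -2, "twist": 0, "fingers": 0.9},
    {"dx": 0.1, "dy": 0, "dz": -3, "twist": 0, "fingers": 0.74},
    {"dx": 0.1, "dy": -1.7, "dz": -3, "twist": -0.1, "fingers": 0.74},
    {"dx": 0.0, "dy": -3.4, "dz": -3, "twist": -0.1, "fingers": 0.74},
    {"dx": 0.0, "dy": -3.4, "dz": -3, "twist": -0.1, "fingers": 0.74},
    {"dx": 0.0, "dy": -3.4, "dz": -3, "twist": -0.1, "fingers": 0.74}
  ]
}}

```text
t: 20.23
tool_pos: [0.4651, 0.0141, 0.2378]
tool_rot: [0.065, 0.998, 0.0, -0.001]
wrist_force: [-0.1, 0.6, 0.4]
grip_width: 0.259
grasp_force: 0.0
```

Run:
```python
from h import *
to([.4795,.0130,.162],-.128)
q,d=bot.capture("side");P,u,v=cloud("side",d);Q=(P-MO)@HR*1e3
m=(abs(Q[:,0])<14)&(Q[:,1]>-14)&(Q[:,1]<24)&(Q[:,2]>15)&(Q[:,2]<75);A=Q[m];print(m.sum(),A[A[:,2].argsort()][-15:].round(0).tolist())
p,d=bot.capture("top");a=rect("top",p,MO,HR,(-.035,.035),(-.11,.07),.00045)
cv2.imwrite("pics/k4.png",np.vstack([cv2.resize(q[195:265,255:361],(800,300),interpolation=3)[:, :],cv2.resize(a,(800,300))])[:,:,::-1])
```

```text
t 20.23 tcp [0.4651 0.0141 0.2378] yaw -0.130 F [-0.1  0.6  0.4] w 0.259 -> dx -0.58 dy 0.03 dz 3.03 twist -0.02
55 [[13.0, -5.0, 24.0], [12.0, 19.0, 24.0], [14.0, -3.0, 25.0], [10.0, -11.0, 25.0], [-11.0, -5.0, 25.0], [-12.0, -11.0, 25.0], [1.0, -11.0, 25.0], [12.0, 14.0, 25.0], [-11.0, -9.0, 25.0], [13.0, 5.0, 26.0], [13.0, 8.0, 26.0], [13.0, -11.0, 26.0], [11.0, 9.0, 27.0], [10.0, 2.0, 27.0], [11.0, 4.0, 28.0]]
```

Run:
```python
from h import *
for c in CAL:
    p,d=bot.capture(c);P,u,v=cloud(c,d);Q=(P-MO)@HR*1e3
    m=(abs(Q[:,0]+1)<7)&(abs(Q[:,1])<50)&(Q[:,2]>-20)&(Q[:,2]<100);A=Q[m]
    print(c,m.sum());
    for y in range(-50,50,5):
        k=(A[:,1]>=y)&(A[:,1]<y+5)
        if k.sum(): print(y,k.sum(),np.percentile(A[k,2],[5,50,95]).round(1))
```

```text
side 123
-50 1 [-0.4 -0.4 -0.4]
-45 4 [-5.6 -3.7 -1.2]
-40 8 [-6.2 -3.7 -2.6]
-35 12 [-7.  -3.5 -0.7]
-30 5 [-5.8 -4.2 -1.3]
-25 10 [-6.5 -3.7 -2.5]
-20 14 [-4.7 -2.7  8.8]
-15 46 [-4.4 11.2 26.4]
-10 8 [-6.2  9.1 20.5]
-5 5 [-0.5 12.8 16.9]
0 5 [-5.2  5.3 10.9]
5 3 [ 1.2 10.5 13. ]
35 1 [-5.6 -5.6 -5.6]
40 1 [-4.2 -4.2 -4.2]
top 164
-10 12 [13.5 28.7 36.1]
-5 19 [12.4 31.1 37.6]
0 18 [14.8 29.7 34.9]
5 17 [16.6 29.2 35. ]
10 12 [11.1 30.7 34.6]
15 12 [-2.3  6.7 23.2]
20 8 [-3.7  2.6 18.7]
25 11 [-5.1 -2.4  0.9]
30 14 [-7.6 -3.8  1.1]
35 13 [-5.8 -2.6  1.2]
40 12 [-5.3 -2.7  1.5]
45 16 [-8.6 -2.9  2. ]
```

The frame is home: the shoulders are about 3 mm below the face. Now grip the knob.

Request:
{"name": "arm_command", "arguments": {
  "rows": [
    {"dx": -0.58, "dy": 0.03, "dz": 0.3, "twist": 0, "fingers": 0.72},
    {"dx": -0.58, "dy": 0.03, "dz": 1.3, "twist": 0, "fingers": 0.72},
    {"dx": -0.58, "dy": 0.03, "dz": 2.2, "twist": 0, "fingers": 0.72},
    {"dx": -0.58, "dy": 0.03, "dz": 3.0, "twist": 0, "fingers": 0.72},
    {"dx": -0.58, "dy": 0.03, "dz": 3.0, "twist": 0, "fingers": 0.72}
  ]
}}

```text
t: 21.05
tool_pos: [0.4791, 0.0132, 0.1616]
tool_rot: [0.064, 0.998, 0.0, -0.002]
wrist_force: [-0.1, 1.0, 0.3]
grip_width: 0.279
grasp_force: 0.0
```

Request:
{"name": "arm_command", "arguments": {
  "rows": [
    {"dx": 0, "dy": 0, "dz": 0, "twist": 0, "fingers": 1},
    {"dx": 0, "dy": 0, "dz": 0, "twist": 0, "fingers": 1},
    {"dx": 0, "dy": 0, "dz": 0, "twist": 0, "fingers": 1},
    {"dx": 0, "dy": 0, "dz": 0, "twist": 0, "fingers": 1}
  ],
  "newtons": 30
}}

```text
t: 21.55
tool_pos: [0.4805, 0.0129, 0.1638]
tool_rot: [0.065, 0.998, 0.0, 0.001]
wrist_force: [2.2, 0.7, -6.1]
grip_width: 0.13
grasp_force: 31.0
```

Gripped the knob. Slide it shut.

Request:
{"name": "arm_command", "arguments": {
  "rows": [
    {"dx": 0, "dy": 0.3, "dz": 0, "twist": 0, "fingers": 1},
    {"dx": 0, "dy": 0.7, "dz": 0, "twist": 0, "fingers": 1},
    {"dx": 0, "dy": 1.1, "dz": 0, "twist": 0, "fingers": 1},
    {"dx": 0, "dy": 1.4, "dz": 0, "twist": 0, "fingers": 1},
    {"dx": 0, "dy": 1.6, "dz": 0, "twist": 0, "fingers": 1},
    {"dx": 0, "dy": 1.75, "dz": 0, "twist": 0, "fingers": 1},
    {"dx": 0, "dy": 1.75, "dz": 0, "twist": 0, "fingers": 1}
  ]
}}

```text
t: 22.42
tool_pos: [0.4865, 0.0569, 0.1638]
tool_rot: [0.064, 0.998, 0.0, 0.001]
wrist_force: [4.9, -1.8, -7.6]
grip_width: 0.122
grasp_force: 30.9
```

```bash
python3 -c "
from h import *
st(); s=bot.sense(); print(((s['tool_pos']-MO)@Ro.from_euler('z',HY).as_matrix()*1e3).round(1), s['wrist_force'],s['tool_pos'])"
```

```text
t 22.43 pinch slot x 2.8 y -39.8 z 31.6 | F slot x 0.6 y -1.1 z -9.1 | M [-0.31 -1.03 -0.08] w 0.122
[-13.4 -39.8  38.8] [ 4.89780645 -1.77952319 -7.5558155 ] [0.48646007 0.05690633 0.16378572]
```

Request:
{"name": "arm_command", "arguments": {
  "rows": [
    {"dx": 0, "dy": 0.06, "dz": 0, "twist": 0, "fingers": 1},
    {"dx": 0, "dy": 0.14, "dz": 0, "twist": 0, "fingers": 1},
    {"dx": 0, "dy": 0.14, "dz": 0, "twist": 0, "fingers": 1}
  ]
}}

```text
t: 22.8
tool_pos: [0.4865, 0.0574, 0.1638]
tool_rot: [0.065, 0.998, -0.003, 0.0]
wrist_force: [1.8, -10.0, -5.7]
grip_width: 0.125
grasp_force: 31.0
```

The force jumped to -10 N with only 0.5 mm of motion, so the gate is on its stop. Release and retreat straight up.

Request:
{"name": "arm_command", "arguments": {
  "rows": [
    {"dx": 0, "dy": 0.03, "dz": 0, "twist": 0, "fingers": 0.74},
    {"dx": 0, "dy": 0.0, "dz": 0, "twist": 0, "fingers": 0.74},
    {"dx": 0, "dy": 0.0, "dz": 0, "twist": 0, "fingers": 0.74},
    {"dx": 0, "dy": 0, "dz": -1.2, "twist": 0, "fingers": 0.74},
    {"dx": 0, "dy": 0, "dz": -3, "twist": 0, "fingers": 0.74},
    {"dx": 2, "dy": 2, "dz": -4, "twist": 0, "fingers": 0.74},
    {"dx": 4, "dy": 4, "dz": -4, "twist": 0, "fingers": 0.74},
    {"dx": 5, "dy": 6, "dz": -4, "twist": 0, "fingers": 0.74}
  ]
}}

```text
t: 23.8
tool_pos: [0.3854, 0.2141, 0.2646]
tool_rot: [0.065, 0.998, 0.001, 0.001]
wrist_force: [1.4, -0.8, 0.2]
grip_width: 0.262
grasp_force: 0.0
```

Request:
{"name": "arm_command", "arguments": {
  "rows": [
    {"dx": 0, "dy": 0, "dz": 0, "twist": 0, "fingers": 0.74},
    {"dx": 0, "dy": 0, "dz": 0, "twist": 0, "fingers": 0.74},
    {"dx": 0, "dy": 0, "dz": 0, "twist": 0, "fingers": 0.74}
  ]
}}

```text
t: 24.18
tool_pos: [0.3872, 0.212, 0.2634]
tool_rot: [0.066, 0.998, -0.0, -0.0]
wrist_force: [1.1, -0.6, 0.1]
grip_width: 0.257
grasp_force: 0.0
```

Run:
```python
from h import *
st()
p,d=bot.capture("top");P,u,v=cloud("top",d);Q=(P-MO)@HR*1e3
for y in range(-60,50,5):
    k=(abs(Q[:,0]+1)<7)&(Q[:,1]>=y)&(Q[:,1]<y+5)&(Q[:,2]>-20)
    if k.sum(): print(y,k.sum(),np.percentile(Q[k,2],[5,50,95]).round(1))
q,d=bot.capture("side")
a=rect("top",p,MO,HR,(-.035,.035),(-.11,.07),.00045)
b=cv2.resize(q[190:290,250:383],(400,300),interpolation=3);w=cv2.resize(q,(400,300))
cv2.imwrite("pics/k5.png",np.vstack([np.hstack([b,w]),cv2.resize(a,(800,300))])[:,:,::-1])
```

```text
t 24.18 pinch slot x -51.0 y 100.2 z 177.7 | F slot x 1.0 y -0.4 z -0.5 | M [-0.02  0.01  0.03] w 0.257
-60 16 [ -4.6   0.9 646.4]
-55 13 [-4.2 -0.7  6.5]
-50 12 [2.1 5.3 8.7]
-45 18 [ 3.6 29.4 37.3]
-40 15 [11.3 34.2 38.1]
-35 15 [ 3.1 15.2 36.6]
-30 13 [ 2.7  6.4 10. ]
-25 11 [2.9 4.2 6.7]
-20 12 [-2.2  4.4  8.9]
-15 17 [-5.9  2.1 29.8]
-10 17 [15.3 26.8 34.5]
-5 18 [17.3 31.4 34.5]
0 18 [15.  29.1 36.7]
5 18 [16.2 29.8 34.8]
10 11 [18.8 29.7 35.6]
15 13 [-4.  12.4 29.7]
20 7 [-1.9  3.3 24.9]
25 13 [-5.7 -2.5  1.1]
30 14 [-7.8 -2.5  1.6]
35 30 [ -5.9 248.7 258. ]
40 38 [ -4.6 251.6 260. ]
45 39 [ -6.2 252.1 261.8]
```

View pics/k5.png

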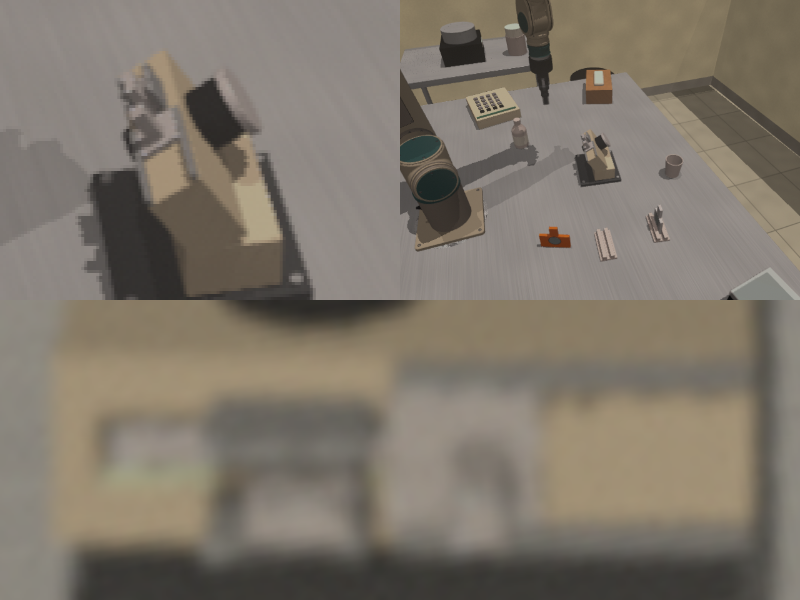

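The gate is shut (plate at cols 388-540, i.e. y about -17 to -51), the frame is flush in the slot, and the spare, beaker and bottle are standing with the arm clear. Handing in.

```bash
python3 -c "
from plant import bot
print(bot.close_job())"
```

```text
the job is handed in; nothing more can be done
None
```

The wide frame is home in the slot with the gate shut over its shoulder, the spare frame, beaker and bottle still stand, and I handed the job in at about 24 s; the hand-in gave no verdict.

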